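Find the heavy side of a re-covered ink roller

ROBOT

A 6-joint arm with a two-finger parallel gripper is mounted at the origin on a cart in front of the work surface, level with it; the furniture and walls round the work are solid. World frame = base frame: x ahead of the robot, y to its left, z up, the work surface at z = 0. Lengths are in m, angles in rad, forces in N, time in s.
With the tool pointing down it reaches from about 0.275 to 0.85 m from the base axis. Payload 19 kg.
Tool frame: the origin (TCP) lies at the very end of the fingers, on their centre line; the grasp point (between the pads) lies 19 mm behind it; z points along the fingers, x is the direction in which the jaws open and shut, and the axes are right-handed (so a half turn about z gives the same grasp; the last joint's range is limited). The gripper opens to 85 mm and grips with 20 to 120 N. Pads are 22 mm wide; open, the fingers measure 114 mm over their backs; the gripper's body (76 mm by 85 mm) begins 54 mm behind the grasp point. The pads swing forward as they close: fully open they stand 13 mm farther back than shut.
Start: joints at [1.074, 0.15, 1.437, -0, 1.554, -0.134], TCP at [0.204, 0.538, 0.231] pointing down, gripper open.
Joint ranges: [-2.8, 2.8], [-0.68, 2.1], [0.12, 2.68], [-1.39, 4.53], [0.16, 2.79], [-2.81, 2.81]. Speed limits (rad/s): [1.89, 1.89, 2.22, 3.01, 3.01, 3.01].

INTERFACE

Orientations are given as [roll, pitch, yaw] about the fixed x, y, z axes, in that order (R = Rz(yaw) Ry(pitch) Rx(roll)).
In Python, from cell import telemetry, eyes, ctrl gives the robot as it stands.
- The arm moves only by the tool step_arm, never from a script. Its argument "steps" is text: rows parted by semicolons, each of 6 numbers parted by spaces: the shift along the tool's x, y, z in mm, then the turn, a rotation vector about the tool's x, y, z in degrees. A call has 1 to 12 rows; each row is the pose to reach, as a shift and turn from the pose commanded when the call began, along the tool's axes at that moment; what a row does not reach only later rows make up. A row lasts 1/8 s, in which the tool goes at most 62.5 mm and 10.7 degrees, less where a joint would pass 70% of its speed; a pose out of reach is approached as far as the arm can. A call with a gripper value outside its range is refused whole. "gripper" is the opening, from 0 (shut) to 1 (fully open), set as the call begins (left out, the last holds). The fingers move at their own pace and stop on an object; "grip_force" is the grip in N (left out, the last holds). Time passes only in rows, so rows that repeat a pose let the fingers close. It gives the time, the measured TCP pose, the force and the opening at its end, in the units of the state.
- telemetry.get_obs(): the state, without advancing time (a new reading comes with each control period).
- eyes.camera(name): name is "scene" or "top"; returns a dict with "img" (480x640x3 uint8, red, green, blue), "fovy" (degrees; the focal length in pixels is half the picture's height over the tangent of half this angle, whatever the lens; pixels are square), "cx", "cy" (the principal point, pixels), "xyz" and "attitude" of the camera in the world. Camera axes: x right, y up, looking along -z (the intrinsics and any distortion apply to the point x, -y, -z); pixel columns grow to the right and rows downward; lengths in m; the calibration is good to about 2 mm. A picture is of the moment at which its call begins. There is no depth.
- ctrl.sign_off(): hands the job in, once; it reports no verdict.
Trained networks look in a picture, given as the dict that the camera call returned (one of the last four; its "shot" number tells which), for a name from the list of things; names that differ only in an ending like _2 or _b are one class to them, and where a whole thing is asked for, a point or a joint stands for the part that bears it (a point fixed in the world has none). Each returns a list of dicts, best first, with "p" (0 to 1); they miss things now and then, are a little off and sometimes report something else, mostly with a low value. They report only what shows in the picture. A call takes as long as a camera call.
- eyes.boxes_of(name, picture): "at" ([column, row] as shares, 0 to 1, of the picture: columns of its width, rows of its height, amid what is visible of it).
- eyes.landmark_of(name, picture): "at" ([column, row] as shares, 0 to 1, of the picture: columns of its width, rows of its height: a listed point, or the origin of a listed thing).
The state is a dict: "clock": time; "qpos": joint angles; "dq": joint speeds; "tau": joint torques, N m; "position": TCP position; "tcp_rot": TCP orientation; "force": force on the tool from outside, world axes, zero at the start; "moment": the same for the moment, N m; "width": finger opening in m.
Only numpy, scipy, OpenCV 4.12 (cv2) and the standard library are available. Lean on these libraries where they do the work, as an engineer would, in place of code of your own. Each camera call takes 0.05 s, during which the arm holds its last target. There are 200 camera calls.

TASK

The black ink roller on the bench stand has come back re-covered, and somewhere under the new rubber is its lead balance plug. Slide the tailstock up until the end of the roller's shaft presses its spring centre back by a few millimetres, and leave it bearing like that; then turn the roller round with the crank handle to feel which side is heavy. Finish with the heavy side straight down, still gripping the crank handle to keep the roller from turning while I mark the top, and leave the things round about where they are.

Things in the scene. Friction and masses are not known exactly. Their poses are not given: they have to be found in the camera images.
- roller_stand: Bench stand fixed on the table: aluminium bed 78 x 350 x 30 mm, grey headstock and tailstock. Origin on the table top below the middle of the roller; z up; y along the roller's horizontal axis, 130 mm above the table, from the crank (y = -190 mm) past the headstock (y = -121 to -79 mm, top 157 mm above the table) and the roller (y = -65 to 65 mm) to the tailstock (+y).
- roller: Black roller, 68 mm across, turning as one with shaft and crank arm about the stand's y axis. Origin on the axis, mid roller. Bearing drag of 0.26 N m: it stays wherever it is let go. Hidden in it a lead plug of about 1 kg sits 21 mm off the axis, on a side that nothing shows (not within 40 degrees of straight down at the start): lifting the heavy side takes up to 0.17 to 0.23 N m more, lowering it as much less.
- crank_handle: Wooden crank handle, a barrel 79 mm long and 19 to 25 mm thick, parallel to the roller's axis and 45 mm from it. It revolves freely on its pin, so a constant grip can carry it round its whole circle. Origin at its inner end by the crank arm; it stretches along its -y. It starts within 35 degrees of the top of its circle. A steel weight opposite balances it.
- handle_grip (a point): Middle of the gripping part of the crank handle, on the handle's own axis, 50 mm out from the crank arm's outer face. Its height is 175 mm at the top of its circle, 85 mm at the bottom.
- spindle_axis (a point): Point on the axis of the roller level with handle_grip (fixed to the stand, same axes): the centre of the 45 mm circle that handle_grip runs on, in the stand's x-z plane.
- centre: Spring centre: steel pin of 17 mm with a 60 degree point, on the roller's axis in the tailstock, pointing along the stand's -y at the shaft. It can be pushed back into the tailstock by 9 mm; its spring gives 1 N at first touch and 1 N more per mm (so 7 mm is all that the tailstock's drag will hold). Pushed back 3 to 6 mm it bears well.
- centre_point (a point): The very point of the spring centre.
- shaft_socket (a point): Bottom of the centre hole in the tailstock end of the roller's shaft, on the axis: where centre_point comes to bear. The rim of the hole stands 4 mm further out.
- tail_grip (a point): Middle of the dark grip lug on top of the tailstock: lug 24 x 24 mm, 152 to 197 mm above the table, this point 178 mm. The tailstock slides along the stand's y axis with 8 N of drag and stays where it is left; towards -y is shut. At the start the centre is 20 to 50 mm short of the shaft.
- eraser: Eraser in a blue card sleeve, 43 x 19 x 13 mm, to be left alone. Origin under its middle.
- pin_tin: Round red tin, 64 mm across, 27 mm high, to be left alone. Origin under its middle.
- ink_jar_black: Ink jar with black lid, 48 mm across, 50 mm high, to be left alone. Origin under its middle.
- marker_black: Black marker pen lying flat, 138 mm long, 18 mm thick, to be left alone. Origin under its middle, its length along its y axis.
- brayer: Small ink roller with wooden handle lying flat, 164 mm long, 31 mm high, to be left alone. Origin under its middle.

How it is judged:
By the outcome, as a careful person would: the job done as asked, in the order asked, and still so for the second after the job is handed in, while the arm keeps its last pose, push and grip.
It also fails if it takes over 72 s, if anything falls off the work surface, if the arm or the gripper's body presses on something with over 40 N, if the wrist force passes 120 N, or if a joint passes its speed limit or range.

## Working session

There is one attempt and no reset: what is moved stays moved. The work goes in short steps, Python scripts to look and compute and a tool call to move; the robot and the scene stay as the last step left them, time stands still between calls to the robot, and variables do not carry over. Pictures are saved under pics/ and viewed, about 8 in all and at most 12, crops included, and the job is handed in when it is done.

Besides the shell and the picture viewer there is one more tool, called after "Call:" by a JSON object that holds its "name" and its "arguments", one argument or row to a line. step_arm: Moves the arm, as the interface text tells. Its arguments: {"type":"object","properties":{"steps":{"type":"string"},"gripper":{"type":"number"},"grip_force":{"type":"number"}},"required":["steps"]}

```bash
ls; mkdir -p pics
cat > h.py <<'E'
import numpy as np, cv2
from cell import telemetry, eyes, ctrl
from scipy.spatial.transform import Rotation as R
def info(c): return {k:(v if k!='img' else v.shape) for k,v in c.items()}
def save(c,n): cv2.imwrite('pics/'+n+'.png', c['img'][:,:,::-1])
E
python3 - <<'E'
from h import *
print(telemetry.get_obs())
for n in ('scene','top'):
    c=eyes.camera(n); save(c,n+'0'); print(info(c))
    for t in ['roller_stand','tail_grip','handle_grip','centre_point','shaft_socket','crank_handle','spindle_axis','eraser','pin_tin','ink_jar_black','marker_black','brayer']:
        r=eyes.landmark_of(t,c)[:2]
        print(n,t,[(round(d['p'],2),round(d['at'][0]*640,1),round(d['at'][1]*480,1)) for d in r])
E
```

```text
pics
{'clock': 0.0, 'qpos': array([ 1.07400896e+00,  1.50925646e-01,  1.43800917e+00, -4.38640840e-06,
        1.55381489e+00, -1.33973636e-01]), 'dq': array([-1.06198179e-03, -7.87870908e-04,  5.57823249e-04, -5.58261615e-04,
        2.24837729e-04, -9.80723006e-05]), 'tau': array([-3.43519532e-03, -7.13064122e+01, -5.70855939e+01, -1.68691586e-04,
        8.70750780e-03,  2.19155186e-05]), 'position': array([0.20395727, 0.53734609, 0.23072073]), 'tcp_rot': array([-3.14144245e+00,  1.14727206e-03,  1.20798276e+00]), 'force': array([ 0.41187939,  0.98069089, -0.81558615]), 'moment': array([0.02046022, 0.02246528, 0.02767713]), 'width': 0.08540552859274768}
{'img': (480, 640, 3), 'fovy': 51.67489628405331, 'cx': 319.8459657827604, 'cy': 235.24320161484007, 'xyz': array([-0.04582156, -0.8270389 ,  0.78263251]), 'attitude': array([ 0.99241784, -0.015135  , -0.65624804]), 'shot': 1}
scene roller_stand [(0.62, 301.9, 274.4)]
scene tail_grip [(0.77, 259.4, 192.8)]
scene handle_grip [(0.64, 365.2, 247.5)]
scene centre_point [(0.42, 273.2, 216.7)]
scene shaft_socket [(0.61, 276.1, 214.9)]
sc
[... 324 characters left out ...]
': 52.33666567588898, 'cx': 311.5969566074928, 'cy': 239.07201779402084, 'xyz': array([ 0.36482678, -0.01976554,  1.26110763]), 'attitude': array([ 0.19514099, -0.01178029, -1.59878102]), 'shot': 2}
top roller_stand [(0.61, 298.7, 259.0)]
top tail_grip [(0.69, 227.5, 270.7)]
top handle_grip [(0.75, 375.7, 236.3)]
top centre_point [(0.45, 251.2, 266.1)]
top shaft_socket [(0.55, 262.7, 259.4)]
top crank_handle [(0.88, 354.9, 234.9)]
top spindle_axis [(0.8, 375.3, 243.9)]
top eraser [(0.65, 163.1, 272.7), (0.51, 375.1, 234.3)]
top pin_tin [(0.75, 431.0, 293.5), (0.56, 299.8, 315.0)]
top ink_jar_black [(0.6, 309.3, 201.6)]
top marker_black [(0.61, 300.5, 315.2)]
top brayer [(0.57, 456.1, 248.1)]
```

View pics/scene0.png

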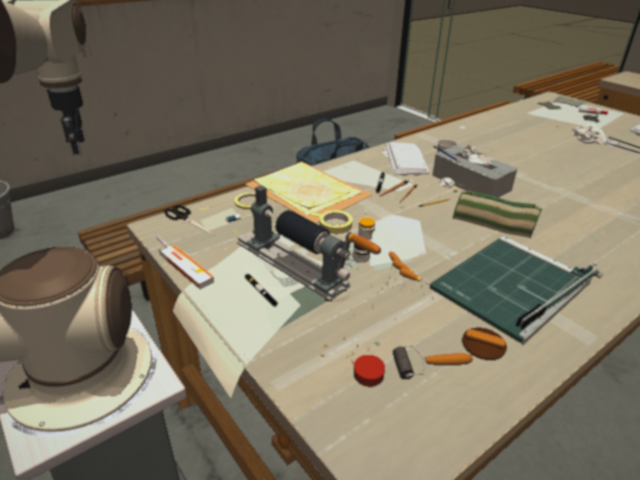

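View pics/top0.png

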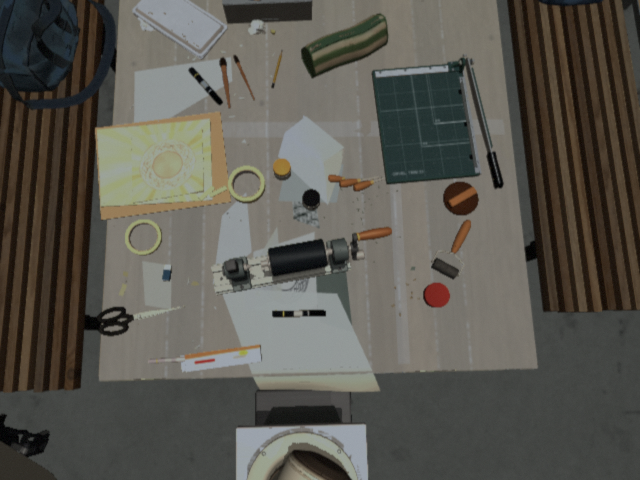

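```bash
cat >> h.py <<'E'
def cam(n): 
    c=eyes.camera(n); return c
def K(c):
    f=240/np.tan(np.radians(c['fovy'])/2); return f
def ray(c,uv):
    f=K(c); d=np.array([(uv[0]-c['cx'])/f,-(uv[1]-c['cy'])/f,-1.])
    return R.from_euler('xyz',c['attitude']).apply(d)
def proj(c,P):
    p=R.from_euler('xyz',c['attitude']).inv().apply(np.atleast_2d(P)-c['xyz']); f=K(c)
    return np.c_[c['cx']+f*p[:,0]/-p[:,2], c['cy']-f*p[:,1]/-p[:,2]]
def onz(c,uv,z):
    d=ray(c,uv); return c['xyz']+d*(z-c['xyz'][2])/d[2]
def tri(c1,u1,c2,u2):
    d1,d2=ray(c1,u1),ray(c2,u2); A=np.c_[d1,-d2]
    s=np.linalg.lstsq(A,c2['xyz']-c1['xyz'],rcond=None)[0]
    a=c1['xyz']+s[0]*d1;b=c2['xyz']+s[1]*d2; return (a+b)/2,np.linalg.norm(a-b)
def best(n,c):
    r=eyes.landmark_of(n,c); return (np.array(r[0]['at'])*[640,480],r[0]['p']) if r else (None,0)
E
python3 - <<'E'
from h import *
s=cam('scene');t=cam('top')
for n in ['roller_stand','tail_grip','handle_grip','spindle_axis','centre_point','shaft_socket','crank_handle']:
    a,_=best(n,s);b,_=best(n,t); p,e=tri(s,a,t,b); print(n,p.round(4),round(e,4))
for n,z in [('tail_grip',.178),('spindle_axis',.13),('roller_stand',0),('shaft_socket',.13),('centre_point',.13)]:
    print(n,onz(t,best(n,t)[0],z).round(4),onz(s,best(n,s)[0],z).round(4))
E
```

```text
roller_stand [ 5.559e-01 -3.000e-04 -1.360e-02] 0.0031
tail_grip [0.5164 0.144  0.1842] 0.011
handle_grip [ 0.5921 -0.1833  0.1673] 0.0003
spindle_axis [ 0.5524 -0.1772  0.2028] 0.0151
centre_point [0.5337 0.1196 0.1233] 0.006
shaft_socket [0.5413 0.0851 0.1238] 0.0069
crank_handle [ 0.5853 -0.1423  0.1778] 0.0125
tail_grip [0.5123 0.1476 0.178 ] [0.5273 0.1518 0.178 ]
spindle_axis [ 0.5722 -0.1926  0.13  ] [ 0.6186 -0.0933  0.13  ]
roller_stand [ 0.5552 -0.0013  0.    ] [ 0.5442 -0.0139  0.    ]
shaft_socket [0.5433 0.0829 0.13  ] [0.5325 0.0777 0.13  ]
centre_point [0.5301 0.1202 0.13  ] [0.5306 0.1089 0.13  ]
```

The scene picture shows the stand at about (300,250): dark tailstock lug at (260,195), crank at right, handle at (365,245). In the top picture the stand runs from (215,280) to (390,233), with the lug at (235,267) and the marker at (300,313) nearer the robot. Next I'll fit the stand's pose to all the landmarks and overlay the result.

```bash
cat >> h.py <<'E'
from scipy.optimize import least_squares
def stand2w(p,P):
    P=np.atleast_2d(P); return R.from_euler('z',p[2]).apply(P)+[p[0],p[1],0]
E
cat > fit.py <<'E'
from h import *
s=cam('scene');t=cam('top')
ns=['roller_stand','tail_grip','handle_grip','spindle_axis','centre_point','shaft_socket','crank_handle','roller']
ob={(n,k):best(n,c) for n in ns for k,c in (('s',s),('t',t))}
def pts(v):
    x,y,w,ty,cy,sy,phi=v
    hx,hz=.045*np.sin(phi),.13+.045*np.cos(phi)
    return {'roller_stand':(0,0,0),'tail_grip':(0,ty,.178),'handle_grip':(hx,-.245,hz),'spindle_axis':(0,-.245,.13),
     'centre_point':(0,cy,.13),'shaft_socket':(0,sy,.13),'crank_handle':(hx,-.2,hz),'roller':(0,0,.13)}
def res(v,raw=False):
    P=pts(v);o=[]
    for (n,k),(a,p) in ob.items():
        if a is None: continue
        r=(proj(s if k=='s' else t,stand2w(v,P[n]))[0]-a)
        if raw: print(n,k,round(p,2),a.round(1),r.round(1))
        o+=list(r*p)
    return np.array(o)
f=least_squares(res,[.55,0,.25,.15,.11,.08,.3],loss='soft_l1',f_scale=2)
res(f.x,True);print(f.x.round(4), 'phi deg',np.degrees(f.x[6]))
P=pts(f.x)
for n in P: print(n,stand2w(f.x,P[n])[0].round(4))
# overlay
for k,c,(u0,v0,u1,v1) in (('s',s,(220,170,400,310)),('t',t,(200,210,410,330))):
    im=cv2.resize(c['img'][v0:v1,u0:u1,::-1],None,fx=4,fy=4,interpolation=cv2.INTER_CUBIC)
    L=[[(0,-.19,.13),(0,.2,.13)]]+[[(x,-.065,.13),(x,.065,.13)] for x in(-.034,.034)]+[[(x,-.175,.0),(x,.175,.0)] for x in(-.039,.039)]+[[(-.039,y,.0),(.039,y,0)] for y in (-.175,.175)]
    for l in L:
        q=((proj(c,stand2w(f.x,l))-[u0,v0])*4).astype(int); cv2.line(im,tuple(map(int,q[0])),tuple(map(int,q[1])),(0,255,0),1)
    for n in P:
        q=((proj(c,stand2w(f.x,P[n]))[0]-[u0,v0])*4).astype(int); cv2.circle(im,tuple(map(int,q)),4,(255,0,255),1)
    cv2.imwrite(f'pics/ov_{k}.png',im)
E
python3 fit.py
```

```text
roller_stand s 0.96 [304.6 276.2] [-15.3 -10.7]
roller_stand t 0.78 [298.4 265.3] [-20.4   2. ]
tail_grip s 0.79 [259.9 192.1] [0.6 0.6]
tail_grip t 0.88 [229.1 268.1] [-0.8 -3.7]
handle_grip s 0.86 [365.7 245.8] [1.8 1.4]
handle_grip t 0.84 [378.  235.3] [ 1.6 -0.2]
spindle_axis s 0.94 [362.6 263.5] [1.5 1.5]
spindle_axis t 0.8 [375.3 244.2] [ 2.1 -2.4]
centre_point s 0.54 [271.7 216.4] [ 1.5 -1.1]
centre_point t 0.57 [251.7 265.5] [-0.7 -1.6]
shaft_socket s 0.67 [278.8 217.3] [0.6 1.4]
shaft_socket t 0.75 [261.4 260.4] [-0.4  1.8]
crank_handle s 0.75 [350.3 234.6] [1.5 4.5]
crank_handle t 0.59 [357.5 237.4] [2.7 1.1]
roller s 0.71 [302.6 230.7] [-14.3  -7.1]
roller t 0.82 [296.9 256.2] [-22.    3.5]
[0.5409 0.0478 0.1496 0.1024 0.0565 0.0329 0.1559] phi deg 8.931686320657183
roller_stand [0.5409 0.0478 0.    ]
tail_grip [0.5257 0.149  0.178 ]
handle_grip [ 0.5844 -0.1934  0.1745]
spindle_axis [ 0.5775 -0.1945  0.13  ]
centre_point [0.5325 0.1037 0.13  ]
shaft_socket [0.536  0.0804 0.13  ]
crank_handle [ 0.5777 -0.1489  0.1745]
roller [0.5409 0.0478 0.13  ]
```

```bash
sed -i "s/x,y,w,ty,cy,sy,phi=v/x,y,w,ty,cy,sy,phi,gy=v/; s/(hx,-.245,hz)/(hx,gy,hz)/; s/(0,-.245,.13)/(0,gy,.13)/; s/(hx,-.2,hz)/(hx,gy+.05,hz)/; s/.08,.3\],/.08,.3,-.19],/" fit.py; python3 fit.py
```

```text
roller_stand s 0.67 [306. 275.] [-2.  -0.7]
roller_stand t 0.69 [297.5 263. ] [1.1 0.4]
tail_grip s 0.73 [261.2 194.5] [-1.9 -2.5]
tail_grip t 0.97 [225.3 265.4] [ 0.7 -0.8]
handle_grip t 0.8 [376.9 233.2] [ 0.8 -0.1]
spindle_axis t 0.77 [374.7 243. ] [ 1.2 -1.6]
centre_point s 0.52 [271.4 217.5] [ 2.  -2.2]
centre_point t 0.6 [252.  266.4] [-0.8 -2.8]
shaft_socket s 0.82 [282.2 214. ] [-0.6  5.8]
shaft_socket t 0.58 [264.9 260.2] [-0.7  1.1]
crank_handle s 0.75 [350.4 236.6] [0.2 0.5]
crank_handle t 0.86 [359.3 236.6] [-3.1  0.4]
roller s 0.91 [302.3 230.3] [1.5 1.5]
roller t 0.82 [298.9 253.6] [-1.2  1.8]
[ 0.5499 -0.0057  0.1526  0.1618  0.1102  0.0795  0.247  -0.1876] phi deg 14.149679942136437
roller_stand [ 0.5499 -0.0057  0.    ]
tail_grip [0.5253 0.1542 0.178 ]
handle_grip [ 0.5893 -0.1895  0.1736]
spindle_axis [ 0.5784 -0.1912  0.13  ]
centre_point [0.5331 0.1032 0.13  ]
shaft_socket [0.5378 0.0728 0.13  ]
crank_handle [ 0.5817 -0.1401  0.1736]
roller [ 0.5499 -0.0057  0.13  ]
```

View pics/ov_t.png

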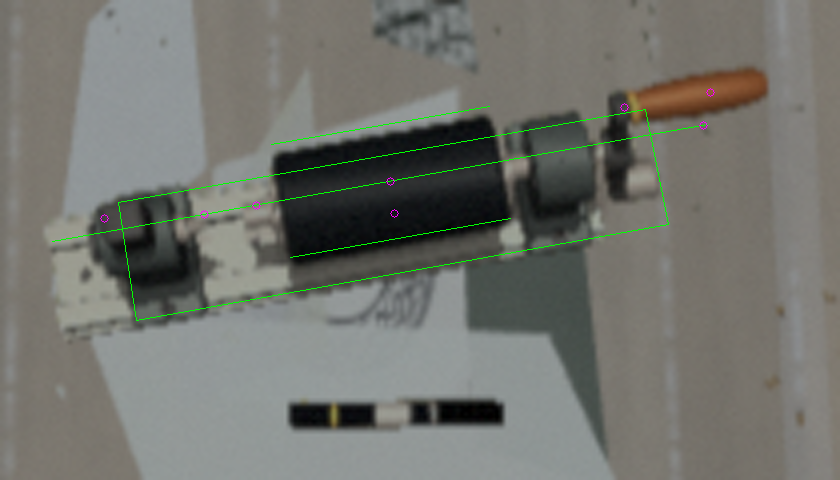

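View pics/ov_s.png

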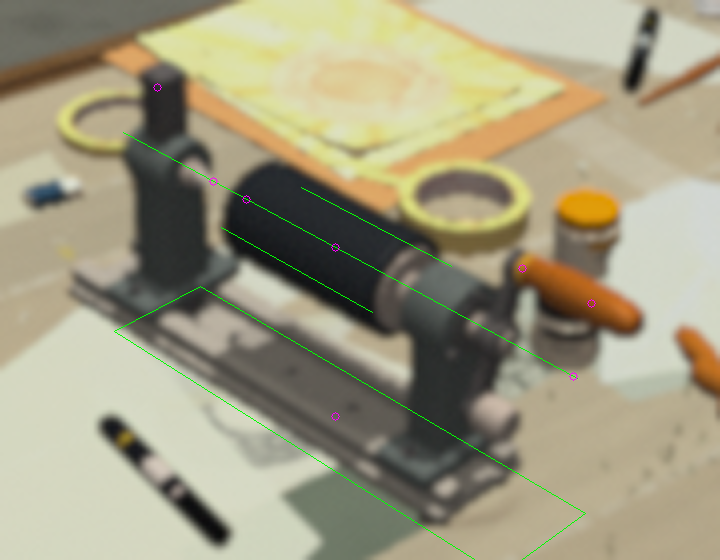

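The top overlay puts the fit a few mm too far from the robot: the roller silhouette centre is at crop (392,186) and the lug at about (130,215). The scene overlay agrees roughly, with the roller body a little above and left of the lines. I'll refine with the roller's silhouette, which is a clean dark shape.

```bash
cat > sil.py <<'E'
from h import *
s=cam('scene');t=cam('top')
a=np.linspace(0,2*np.pi,60)
C=np.vstack([np.c_[.034*np.cos(a),np.full(60,y),.13+.034*np.sin(a)] for y in(-.065,.065)])
def mask(c,v0):
    im=cv2.resize(c['img'],None,fx=4,fy=4,interpolation=cv2.INTER_CUBIC); m=(im.max(2)<48).astype(np.uint8)
    m=cv2.morphologyEx(m,cv2.MORPH_OPEN,np.ones((17,17)));m=cv2.morphologyEx(m,cv2.MORPH_CLOSE,np.ones((17,17)))
    n,l=cv2.connectedComponents(m); q=(proj(c,stand2w(v0,(0,0,.15)))[0]*4+1.5).astype(int); return (l==l[q[1],q[0]])&(l>0)
def hull(c,v): return cv2.convexHull((proj(c,stand2w(v,C))*4+1.5).astype(np.float32))
def iou(c,m,v):
    h=np.zeros(m.shape,np.uint8); cv2.fillConvexPoly(h,np.round(hull(c,v)*16).astype(np.int32),1,shift=4); return (m&(h>0)).sum()/(m|(h>0)).sum()
from scipy.optimize import minimize
v0=[.5455,-.0057,.155]
M=[(c,mask(c,v0)) for c in(t,s)]
print([m.sum() for _,m in M],[round(iou(c,m,v0),3) for c,m in M])
for sel in ([0],[1],[0,1]):
    f=minimize(lambda v:-sum(iou(*M[i],v) for i in sel),v0,method='Nelder-Mead',options=dict(initial_simplex=np.array([v0]+[[v0[0]+.006,*v0[1:]],[v0[0],v0[1]+.006,v0[2]],[v0[0],v0[1],v0[2]+.03]]),xatol=1e-4,fatol=1e-4))
    print(sel,f.x.round(4),f.fun.round(3))
v=f.x
Ri=R.from_euler('z',-v[2])
for n,z in (('tail_grip',.178),('handle_grip',.174),('shaft_socket',.13),('centre_point',.13),('crank_handle',.174)):
    for k,c in(('t',t),('s',s)):
        b,p=best(n,c)
        if b is not None: print(n,k,round(p,2),Ri.apply(onz(c,b,z)-[v[0],v[1],0]).round(4))
ims=[]
for (c,m),(u0,v0_,u1,v1) in zip(M,((200,210,410,330),(220,170,400,310))):
    im=cv2.resize(c['img'],None,fx=4,fy=4,interpolation=cv2.INTER_CUBIC)[:,:,::-1].copy()
    cv2.polylines(im,[hull(c,v).astype(np.int32)],True,(0,255,0),1)
    cs,_=cv2.findContours(m.astype(np.uint8),0,1);cv2.drawContours(im,cs,-1,(0,0,255),1)
    for P in ((0,-.19,.13),(0,.18,.13),(.045,-.19,.13),(0,-.19,.175),(-.012,.15,.197),(.012,.15,.197),(0,.15,.178)):
        q=proj(c,stand2w(v,P))[0]*4+1.5; cv2.circle(im,tuple(map(int,q)),3,(255,0,255),1)
    ims.append(cv2.resize(im[v0_*4:v1*4,u0*4:u1*4],(560,320) if c is t else (560,435)))
cv2.imwrite('pics/sil.png',np.vstack([ims[0],ims[1][:280]]))
E
python3 sil.py
```

```text
[np.int64(27096), np.int64(13501)] [np.float64(0.864), np.float64(0.53)]
[0] [ 0.5452 -0.0061  0.1764] -0.866
[1] [ 0.544   0.0306 -0.1015] -0.583
[0, 1] [ 0.5448 -0.0059  0.1369] -1.396
tail_grip t 0.93 [-0.0038  0.1549  0.178 ]
tail_grip s 0.64 [-0.0067  0.1431  0.178 ]
handle_grip t 0.68 [ 0.1153 -0.0503  0.174 ]
handle_grip s 0.9 [ 0.0149 -0.1865  0.174 ]
shaft_socket t 0.86 [0.0072 0.0849 0.13  ]
shaft_socket s 0.71 [0.0069 0.0838 0.13  ]
centre_point t 0.4 [-0.0012  0.1078  0.13  ]
centre_point s 0.47 [0.0011 0.1059 0.13  ]
crank_handle t 0.81 [ 0.021  -0.1412  0.174 ]
crank_handle s 0.61 [ 0.0126 -0.1324  0.174 ]
```

View pics/sil.png

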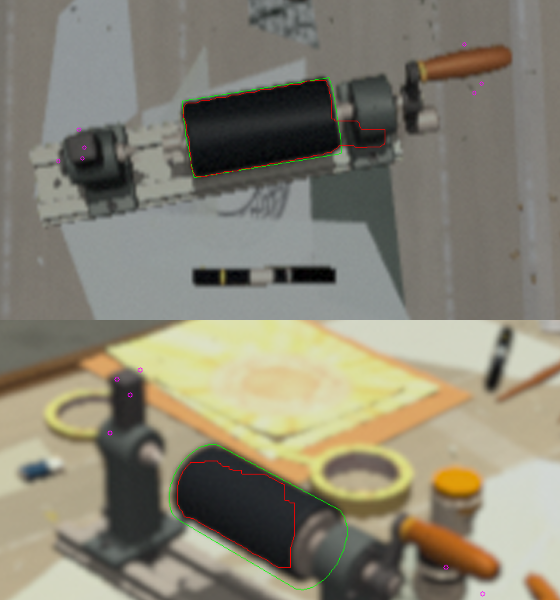

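The silhouette fits the top view, with the roller at (183..340, 77..177) in the crop. The mask leaked into the headstock, and the handle sits towards +x of its top position. I'll refine the yaw with the mask restricted to the roller, and get the handle and lug from colour blobs.

```bash
cat > sil2.py <<'E'
exec(open('sil.py').read().split("from scipy.optimize import minimize")[0])
from scipy.optimize import minimize
v=np.array([.545,-.006,.155])
def clip(c,m,v,k):
    h=np.zeros(m.shape,np.uint8); cv2.fillConvexPoly(h,np.round(hull(c,v)).astype(np.int32),1); return m&(cv2.dilate(h,np.ones((k,k)))>0)
def mask(c,v0,th=48):
    im=cv2.resize(c['img'],None,fx=4,fy=4,interpolation=cv2.INTER_CUBIC); return im.max(2)<th
for it in range(4):
    m=clip(t,mask(t,v,55),v,13)
    f=minimize(lambda w:-iou(t,m,w),v,method='Nelder-Mead',options=dict(initial_simplex=v+np.array([[0,0,0],[.004,0,0],[0,.004,0],[0,0,.03]]),xatol=1e-4,fatol=1e-5)); v=f.x
    print(v.round(4),f.fun.round(3))
ms=clip(s,mask(s,v,62),v,13); print('scene iou',iou(s,ms,v))
Ri=R.from_euler('z',-v[2]); w2s=lambda P:Ri.apply(P-[v[0],v[1],0])
# handle: orange blob near expected
def blob(c):
    hsv=cv2.cvtColor(c['img'],cv2.COLOR_RGB2HSV); m=cv2.inRange(hsv,(5,120,60),(20,255,255))
    q=proj(c,stand2w(v,(.015,-.19,.17)))[0]; n,l,st,ce=cv2.connectedComponentsWithStats(m)
    i=min(range(1,n),key=lambda i:np.hypot(*(ce[i]-q))+ (1e3 if st[i,4]<60 else 0)); return ce[i],st[i]
b={}
for k,c in(('t',t),('s',s)):
    b[k]=blob(c); print('handle blob',k,b[k][0].round(1),b[k][1])
P,e=tri(t,b['t'][0],s,b['s'][0]); print('handle centre stand',w2s(P).round(4),'gap',e.round(4),'world',P.round(4))
for z in (.165,.17,.175): print(z,w2s(onz(t,b['t'][0],z)).round(4),w2s(onz(s,b['s'][0],z)).round(4))
# lug top face, top cam
im=cv2.resize(t['img'],None,fx=4,fy=4,interpolation=cv2.INTER_CUBIC)
q=proj(t,stand2w(v,(0,.15,.197)))[0]*4;u0,v0=(q-60).astype(int)
cr=im[v0:v0+120,u0:u0+120,::-1]; cr2=cv2.resize(cr,None,fx=4,fy=4)
for y in (.13,.14,.15,.16):
    L=[(-.012,y-.012,.197),(.012,y-.012,.197)]; qq=((proj(t,stand2w(v,L))*4+1.5)-[u0,v0])*4
    cv2.line(cr2,tuple(map(int,qq[0])),tuple(map(int,qq[1])),(0,255,0),1); cv2.putText(cr2,str(y-.012),tuple(map(int,qq[0])),0,.4,(0,0,255))
cv2.imwrite('pics/lug.png',cv2.convertScaleAbs(cr2,alpha=1.6))
np.save('v.npy',v)
E
python3 sil2.py
```

```text
[ 0.5447 -0.0047  0.1648] -0.947
[ 0.5447 -0.0047  0.1663] -0.949
[ 0.5447 -0.0047  0.1663] -0.949
[ 0.5447 -0.0047  0.1663] -0.949
scene iou 0.6799190850385124
handle blob t [374.5 233.2] [357 227  35  13 282]
handle blob s [363.6 242.9] [348 233  32  20 299]
handle centre stand [ 0.0124 -0.1803  0.1783] gap 0.0038 world [ 0.5867 -0.1805  0.1783]
0.165 [ 0.0162 -0.1841  0.165 ] [ 0.0266 -0.1676  0.165 ]
0.17 [ 0.0153 -0.1832  0.17  ] [ 0.0205 -0.172   0.17  ]
0.175 [ 0.0144 -0.1823  0.175 ] [ 0.0145 -0.1764  0.175 ]
```

View pics/lug.png

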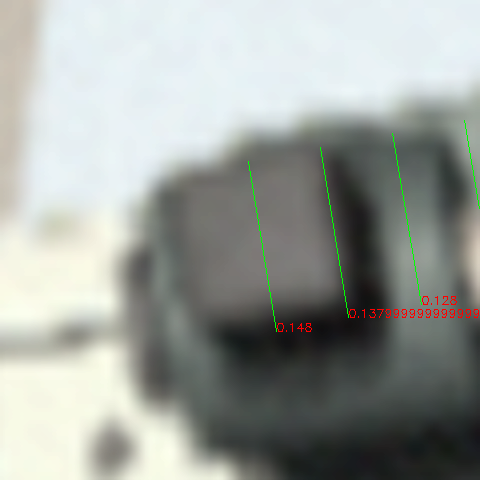

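The lug's top face is centred at about (255,245), which is y ≈ 0.149 and x ≈ 0 in the stand frame. Moving above it with the jaws along the stand's y.

Call:
{"name": "step_arm", "arguments": {
  "steps": "-257 436 -5 0 0 -30.3;-257 436 -5 0 0 -30.3;-257 436 -5 0 0 -30.3;-257 436 -5 0 0 -30.3;-257 436 -5 0 0 -30.3;-257 436 -5 0 0 -30.3;-257 436 -5 0 0 -30.3;-257 436 -5 0 0 -30.3;-257 436 -5 0 0 -30.3;-257 436 -5 0 0 -30.3;-257 436 -5 0 0 -30.3;-257 436 -5 0 0 -30.3",
  "gripper": 1
}}

```text
clock: 6.6
position: [0.52, 0.1434, 0.2365]
tcp_rot: [3.141, -0.0, 1.738]
force: [-0.3, 0.1, 1.1]
width: 0.0852
```

Call:
{"name": "step_arm", "arguments": {
  "steps": "0 0 40 0 0 0;0 0 76 0 0 0;0 0 76 0 0 0"
}}

```text
clock: 6.98
position: [0.519, 0.1431, 0.1585]
tcp_rot: [-3.138, -0.0, 1.738]
force: [-0.3, 0.3, 0.1]
width: 0.0853
```

Call:
{"name": "step_arm", "arguments": {
  "steps": "0 0 0 0 0 0;0 0 0 0 0 0;0 0 0 0 0 0;0 0 0 0 0 0;0 0 0 0 0 0",
  "gripper": 0,
  "grip_force": 40
}}

```text
clock: 7.6
position: [0.5207, 0.1428, 0.1612]
tcp_rot: [3.14, -0.0, 1.737]
force: [-2.3, 2.3, 6.8]
width: 0.0233
```

Call:
{"name": "step_arm", "arguments": {
  "steps": "-3 0 0 0 0 0;-6 0 0 0 0 0;-9 0 0 0 0 0;-12 0 0 0 0 0"
}}

```text
clock: 8.1
position: [0.5226, 0.1314, 0.1612]
tcp_rot: [3.14, -0.001, 1.737]
force: [-3.9, 7.9, 7.0]
width: 0.0235
```

Call:
{"name": "step_arm", "arguments": {
  "steps": "-2 0 0 0 0 0;-4 0 0 0 0 0;-6 0 0 0 0 0"
}}

```text
clock: 8.48
position: [0.5235, 0.1255, 0.1612]
tcp_rot: [3.141, -0.001, 1.737]
force: [-4.2, 8.1, 8.8]
width: 0.0234
```

Call:
{"name": "step_arm", "arguments": {
  "steps": "-2 0 0 0 0 0;-4 0 0 0 0 0"
}}

```text
clock: 8.72
position: [0.5241, 0.1216, 0.1612]
tcp_rot: [3.141, -0.001, 1.737]
force: [-5.2, 7.9, 7.6]
width: 0.0235
```

Run:
```python
from h import *
s=cam('scene');t=cam('top');v=np.load('v.npy');Ri=R.from_euler('z',-v[2])
print(telemetry.get_obs()['force'])
for n in('centre_point','shaft_socket'):
    for c in(t,s):
        b,p=best(n,c)
        if b is not None: print(n,round(p,2),Ri.apply(onz(c,b,.13)-[v[0],v[1],0]).round(4))
a=cv2.resize(t['img'][225:300,200:300,::-1],None,fx=4,fy=4,interpolation=cv2.INTER_CUBIC)
b=cv2.resize(s['img'][165:240,235:335,::-1],None,fx=4,fy=4,interpolation=cv2.INTER_CUBIC)
cv2.imwrite('pics/gap.png',np.hstack([a,b]))
```

```text
[-4.89991006  5.21416968  7.15127161]
centre_point 0.27 [ 0.0249 -0.1445  0.13  ]
centre_point 0.47 [0.0046 0.0789 0.13  ]
shaft_socket 0.64 [0.0102 0.0838 0.13  ]
shaft_socket 0.86 [0.0143 0.0935 0.13  ]
```

View pics/gap.png

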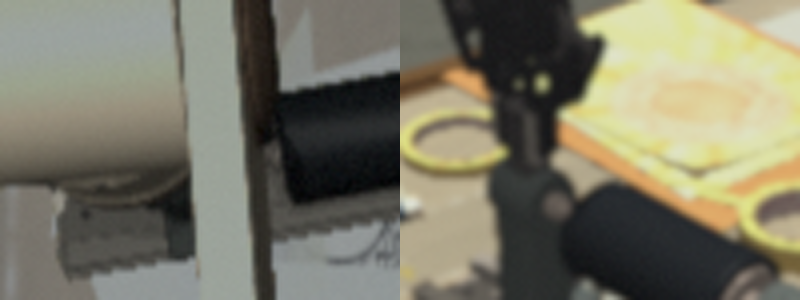

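The arm hides the gap in both views (only the roller's end shows, at about (275,150) and (570,225)), so I go on by force: about 8.5 N is plain sliding drag.

Call:
{"name": "step_arm", "arguments": {
  "steps": "-2 0 0 0 0 0;-4 0 0 0 0 0"
}}

```text
clock: 9.28
position: [0.5247, 0.1177, 0.1612]
tcp_rot: [3.141, -0.001, 1.737]
force: [-5.6, 9.4, 7.5]
width: 0.0236
```

Call:
{"name": "step_arm", "arguments": {
  "steps": "-2 0 0 0 0 0"
}}

```text
clock: 9.4
position: [0.525, 0.1159, 0.1612]
tcp_rot: [3.141, -0.002, 1.737]
force: [-5.4, 11.4, 8.0]
width: 0.0236
```

Call:
{"name": "step_arm", "arguments": {
  "steps": "-2 0 0 0 0 0"
}}

```text
clock: 9.52
position: [0.5253, 0.1141, 0.1612]
tcp_rot: [3.141, -0.002, 1.737]
force: [-6.4, 12.8, 8.2]
width: 0.0234
```

Axial force has gone 10.2 → 12.1 → 13.7 N against the 8.5 N drag. That means contact near TCP y = 0.1184 and a push-back of about 4.3 mm, which is good. Releasing partly, because of the roller's end, and then rising.

Call:
{"name": "step_arm", "arguments": {
  "steps": "0 0 0 0 0 0;0 0 0 0 0 0;0 0 0 0 0 0",
  "gripper": 0.5
}}

```text
clock: 9.9
position: [0.5254, 0.1129, 0.1603]
tcp_rot: [-3.141, 0.0, 1.737]
force: [0.7, 0.0, -0.4]
width: 0.0427
```

Call:
{"name": "step_arm", "arguments": {
  "steps": "0 0 -30 0 0 0;0 0 -75 0 0 0;0 0 -80 0 0 0"
}}

```text
clock: 10.28
position: [0.5264, 0.113, 0.2434]
tcp_rot: [3.137, 0.001, 1.737]
force: [0.3, 0.2, -0.2]
width: 0.0425
```

Run:
```python
from h import *
o=telemetry.get_obs();v=np.load('v.npy')
T=R.from_euler('xyz',o['tcp_rot'])
for name,P in (('over handle',(.0145,-.186,.235)),):
    w=stand2w(v,P)[0]; d=T.inv().apply(w-o['position'])*1000
    yaw=v[2]; tgt=R.from_euler('xyz',[np.pi,0,yaw]); print(name,w.round(4),d.round(1),np.degrees((T.inv()*tgt).as_rotvec()).round(1))
```

```text
over handle [ 0.5898 -0.1858  0.235 ] [-305.1   13.1    8.6] [ 0.2 -0.2 90. ]
```

Call:
{"name": "step_arm", "arguments": {
  "steps": "-305 13 9 0 0 90;-305 13 9 0 0 90;-305 13 9 0 0 90;-305 13 9 0 0 90;-305 13 9 0 0 90;-305 13 9 0 0 90;-305 13 9 0 0 90;-305 13 9 0 0 90;-305 13 9 0 0 90;-305 13 9 0 0 90",
  "gripper": 1
}}

```text
clock: 11.52
position: [0.5885, -0.1857, 0.2306]
tcp_rot: [-3.141, 0.001, 0.166]
force: [0.7, 0.4, 0.0]
width: 0.0854
```

Run:
```python
from h import *
s=cam('scene');t=cam('top');v=np.load('v.npy')
def up(c,a,b,u0,u1): return cv2.resize(c['img'][a:b,u0:u1,::-1],None,fx=4,fy=4,interpolation=cv2.INTER_CUBIC)
save(s,'s2');save(t,'t2')
cv2.imwrite('pics/a2.png',np.vstack([np.hstack([up(t,235,300,210,300),up(s,170,235,240,330)]),np.hstack([up(t,205,270,335,425),up(s,215,280,325,415)])]))
```

```text
(no output)
```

View pics/a2.png

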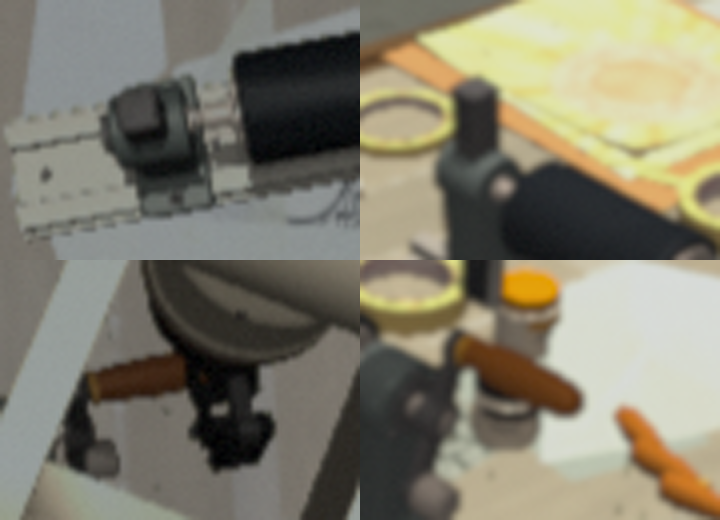

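The tailstock is closed up to the roller: lug at (140,115), centre collar against the shaft. The gripper hangs near the handle's far end in the top view at about (235,420), so I'll check by projection before descending.

Run:
```python
from h import *
s=cam('scene');t=cam('top');v=np.load('v.npy');o=telemetry.get_obs()
a=R.from_euler('xyz',o['tcp_rot']).apply([[0,-.011,0],[0,0,0],[0,0,-.06]])+o['position']
ims=[]
for c in (t,s):
    q=proj(c,a); print(q.round(1)); m=q[1].round().astype(int)
    u0,v0=m[0]-50,m[1]-45
    im=cv2.resize(c['img'][v0:v0+100,u0:u0+100,::-1],None,fx=4,fy=4,interpolation=cv2.INTER_CUBIC)
    for P,col in ((o['position'],(255,0,255)),(stand2w(v,(.0145,-.186,.1725))[0],(0,255,0)),(stand2w(v,(0,-.186,.13))[0],(255,255,0)),(stand2w(v,(0,-.14,.13))[0],(255,255,0))):
        p=((proj(c,P)[0]-[u0,v0])*4+1.5).astype(int); cv2.circle(im,tuple(map(int,p)),5,col,2)
    ims.append(im)
cv2.imwrite('pics/hd.png',np.hstack(ims))
```

```text
[[374.8 229. ]
 [379.8 228. ]
 [384.1 221.6]]
[[364.3 221. ]
 [368.4 222.9]
 [370.4 198.1]]
```

View pics/hd.png

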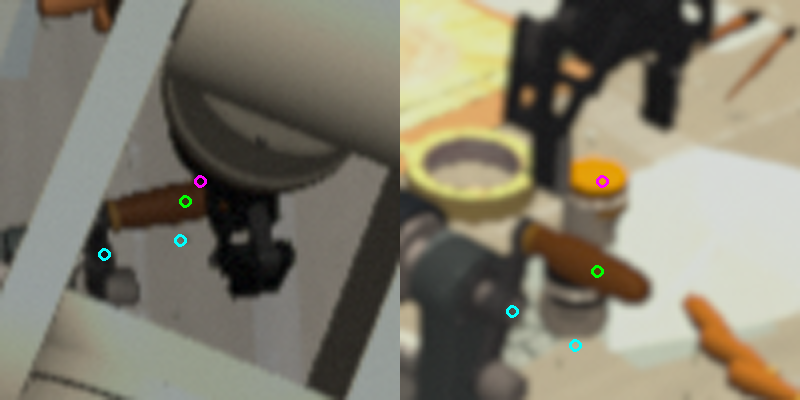

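The projection agrees: the fingers straddle the TCP mark and the handle lies under the green mark. Descending, 4 mm further out, and gripping.

Call:
{"name": "step_arm", "arguments": {
  "steps": "1 4 40 0 0 0;1 4 78 0 0 0;1 4 78 0 0 0;1 4 78 0 0 0"
}}

```text
clock: 12.22
position: [0.5908, -0.1897, 0.155]
tcp_rot: [3.141, -0.001, 0.166]
force: [-0.4, -0.2, -0.2]
width: 0.0855
```

Call:
{"name": "step_arm", "arguments": {
  "steps": "0 0 0 0 0 0;0 0 0 0 0 0;0 0 0 0 0 0;0 0 0 0 0 0;0 0 0 0 0 0;0 0 0 0 0 0",
  "gripper": 0,
  "grip_force": 40
}}

```text
clock: 12.98
position: [0.5906, -0.1895, 0.1538]
tcp_rot: [3.141, -0.001, 0.166]
force: [3.7, 1.9, 6.2]
width: 0.0231
```

```bash
cat > st.py <<'E'
from h import *
o=telemetry.get_obs();v=np.load('v.npy');Ri=R.from_euler('z',-v[2])
print(o['clock'],'grasp in stand',Ri.apply(o['position']+[0,0,.019]-[v[0],v[1],0]).round(4),'F',Ri.apply(o['force']).round(2),'M',Ri.apply(o['moment']).round(2),o['width'])
E
python3 st.py
```

```text
12.975 grasp in stand [ 0.0148 -0.1898  0.1728] F [3.99 1.27 6.17] M [ 0.06 -0.48 -0.09] 0.0230546488828547
```

```bash
cat > seg.py <<'E'
import numpy as np,sys
a,b,n=map(float,sys.argv[1:4]); r=45
def seg(a,b,n):
    f=np.radians(np.linspace(a,b,int(n)+1)); a=f[0]
    return ';'.join(f'{r*(np.sin(p)-np.sin(a)):.1f} 0 {-r*(np.cos(p)-np.cos(a)):.1f} 0 0 0' for p in f[1:])
k=int(sys.argv[4]) if len(sys.argv)>4 else 1
for i in range(k):
    d=b-a; print(a+i*d,a+(i+1)*d,'|',seg(a+i*d,a+(i+1)*d,n))
E
python3 seg.py 19 49 6 12
```

```text
19.0 49.0 | 3.7 0 1.4 0 0 0;7.2 0 3.2 0 0 0;10.5 0 5.2 0 0 0;13.7 0 7.6 0 0 0;16.6 0 10.2 0 0 0;19.3 0 13.0 0 0 0
49.0 79.0 | 2.4 0 3.1 0 0 0;4.6 0 6.3 0 0 0;6.5 0 9.8 0 0 0;8.0 0 13.4 0 0 0;9.3 0 17.1 0 0 0;10.2 0 20.9 0 0 0
79.0 109.0 | 0.6 0 3.9 0 0 0;0.8 0 7.8 0 0 0;0.7 0 11.7 0 0 0;0.3 0 15.6 0 0 0;-0.5 0 19.5 0 0 0;-1.6 0 23.2 0 0 0
109.0 139.0 | -1.4 0 3.7 0 0 0;-3.2 0 7.2 0 0 0;-5.2 0 10.5 0 0 0;-7.6 0 13.7 0 0 0;-10.2 0 16.6 0 0 0;-13.0 0 19.3 0 0 0
139.0 169.0 | -3.1 0 2.4 0 0 0;-6.3 0 4.6 0 0 0;-9.8 0 6.5 0 0 0;-13.4 0 8.0 0 0 0;-17.1 0 9.3 0 0 0;-20.9 0 10.2 0 0 0
169.0 199.0 | -3.9 0 0.6 0 0 0;-7.8 0 0.8 0 0 0;-11.7 0 0.7 0 0 0;-15.6 0 0.3 0 0 0;-19.5 0 -0.5 0 0 0;-23.2 0 -1.6 0 0 0
199.0 229.0 | -3.7 0 -1.4 0 0 0;-7.2 0 -3.2 0 0 0;-10.5 0 -5.2 0 0 0;-13.7 0 -7.6 0 0 0;-16.6 0 -10.2 0 0 0;-19.3 0 -13.0 0 0 0
229.0 259.0 | -2.4 0 -3.1 0 0 0;-4.6 0 -6.3 0 0 0;-6.5 0 -9.8 0 0 0;-8.0 0 -13.4 0 0 0;-9.3 0 -17.1 0 0 0;-10.2 0 -20.9 0 0 0
259.0 289.0 | -0.6 0 -3.9 0 0 0;-0.8 0 -7.8 0 0 0;-0.7 0 -11.7 0 0 0;-0.3 0 -15.6 0 0 0;0.5 0 -19.5 0 0 0;1.6 0 -23.2 0 0 0
289.0 319.0 | 1.4 0 -3.7 0 0 0;3.2 0 -7.2 0 0 0;5.2 0 -10.5 0 0 0;7.6 0 -13.7 0 0 0;10.2 0 -16.6 0 0 0;13.0 0 -19.3 0 0 0
319.0 349.0 | 3.1 0 -2.4 0 0 0;6.3 0 -4.6 0 0 0;9.8 0 -6.5 0 0 0;13.4 0 -8.0 0 0 0;17.1 0 -9.3 0 0 0;20.9 0 -10.2 0 0 0
349.0 379.0 | 3.9 0 -0.6 0 0 0;7.8 0 -0.8 0 0 0;11.7 0 -0.7 0 0 0;15.6 0 -0.3 0 0 0;19.5 0 0.5 0 0 0;23.2 0 1.6 0 0 0
```

Call:
{"name": "step_arm", "arguments": {
  "steps": "3.7 0 1.4 0 0 0;7.2 0 3.2 0 0 0;10.5 0 5.2 0 0 0;13.7 0 7.6 0 0 0;16.6 0 10.2 0 0 0;19.3 0 13 0 0 0"
}}

```text
clock: 13.72
position: [0.6099, -0.1864, 0.1408]
tcp_rot: [3.141, -0.001, 0.166]
force: [3.2, -0.8, 5.8]
width: 0.0235
```

```bash
python3 st.py
```

```text
13.725 grasp in stand [ 0.0342 -0.19    0.1598] F [ 2.99 -1.33  5.75] M [-0.09 -0.47 -0.05] 0.02350695311281137
```

Call:
{"name": "step_arm", "arguments": {
  "steps": "2.4 0 3.1 0 0 0;4.6 0 6.3 0 0 0;6.5 0 9.8 0 0 0;8 0 13.4 0 0 0;9.3 0 17.1 0 0 0;10.2 0 20.9 0 0 0"
}}

```text
clock: 14.48
position: [0.62, -0.1849, 0.1197]
tcp_rot: [3.141, -0.001, 0.166]
force: [5.3, -1.4, 4.2]
width: 0.0231
```

```bash
python3 st.py
```

```text
14.475 grasp in stand [ 0.0444 -0.1901  0.1387] F [ 5.04 -2.28  4.18] M [-0.3  -0.82 -0.04] 0.023054928378329342
```

Call:
{"name": "step_arm", "arguments": {
  "steps": "0.6 0 3.9 0 0 0;0.8 0 7.8 0 0 0;0.7 0 11.7 0 0 0;0.3 0 15.6 0 0 0;-0.5 0 19.5 0 0 0;-1.6 0 23.2 0 0 0"
}}

```text
clock: 15.22
position: [0.6182, -0.1851, 0.0963]
tcp_rot: [3.141, -0.001, 0.166]
force: [5.7, -0.8, 4.6]
width: 0.023
```

Call:
{"name": "step_arm", "arguments": {
  "steps": "-1.4 0 3.7 0 0 0;-3.2 0 7.2 0 0 0;-5.2 0 10.5 0 0 0;-7.6 0 13.7 0 0 0;-10.2 0 16.6 0 0 0;-13 0 19.3 0 0 0"
}}

```text
clock: 15.98
position: [0.6053, -0.1872, 0.0771]
tcp_rot: [3.141, -0.001, 0.166]
force: [4.3, 0.7, 5.8]
width: 0.0234
```

Call:
{"name": "step_arm", "arguments": {
  "steps": "-3.1 0 2.4 0 0 0;-6.3 0 4.6 0 0 0;-9.8 0 6.5 0 0 0;-13.4 0 8 0 0 0;-17.1 0 9.3 0 0 0;-20.9 0 10.2 0 0 0"
}}

```text
clock: 16.73
position: [0.585, -0.1904, 0.0671]
tcp_rot: [3.141, -0.002, 0.166]
force: [7.7, 2.5, 5.7]
width: 0.0233
```

Call:
{"name": "step_arm", "arguments": {
  "steps": "-3.9 0 0.6 0 0 0;-7.8 0 0.8 0 0 0;-11.7 0 0.7 0 0 0;-15.6 0 0.3 0 0 0;-19.5 0 -0.5 0 0 0;-23.2 0 -1.6 0 0 0"
}}

```text
clock: 17.48
position: [0.5622, -0.194, 0.0686]
tcp_rot: [3.141, -0.002, 0.166]
force: [11.0, 2.9, 2.1]
width: 0.023
```

Call:
{"name": "step_arm", "arguments": {
  "steps": "-3.7 0 -1.4 0 0 0;-7.2 0 -3.2 0 0 0;-10.5 0 -5.2 0 0 0;-13.7 0 -7.6 0 0 0;-16.6 0 -10.2 0 0 0;-19.3 0 -13 0 0 0"
}}

```text
clock: 18.23
position: [0.5431, -0.1971, 0.0812]
tcp_rot: [-3.141, -0.002, 0.166]
force: [11.7, 2.8, -2.6]
width: 0.0232
```

Call:
{"name": "step_arm", "arguments": {
  "steps": "-2.4 0 -3.1 0 0 0;-4.6 0 -6.3 0 0 0;-6.5 0 -9.8 0 0 0;-8 0 -13.4 0 0 0;-9.3 0 -17.1 0 0 0;-10.2 0 -20.9 0 0 0"
}}

```text
clock: 18.98
position: [0.5328, -0.1987, 0.1017]
tcp_rot: [-3.141, -0.001, 0.166]
force: [11.6, 2.3, -7.3]
width: 0.0233
```

Call:
{"name": "step_arm", "arguments": {
  "steps": "-0.6 0 -3.9 0 0 0;-0.8 0 -7.8 0 0 0;-0.7 0 -11.7 0 0 0;-0.3 0 -15.6 0 0 0;0.5 0 -19.5 0 0 0;1.6 0 -23.2 0 0 0"
}}

```text
clock: 19.73
position: [0.5336, -0.1985, 0.1243]
tcp_rot: [-3.14, 0.001, 0.166]
force: [5.5, -0.1, -10.6]
width: 0.0231
```

Call:
{"name": "step_arm", "arguments": {
  "steps": "1.4 0 -3.7 0 0 0;3.2 0 -7.2 0 0 0;5.2 0 -10.5 0 0 0;7.6 0 -13.7 0 0 0;10.2 0 -16.6 0 0 0;13 0 -19.3 0 0 0"
}}

```text
clock: 20.48
position: [0.5467, -0.1965, 0.1449]
tcp_rot: [-3.141, 0.001, 0.166]
force: [-3.3, 4.4, -6.1]
width: 0.0228
```

Call:
{"name": "step_arm", "arguments": {
  "steps": "3.1 0 -2.4 0 0 0;6.3 0 -4.6 0 0 0;9.8 0 -6.5 0 0 0;13.4 0 -8 0 0 0;17.1 0 -9.3 0 0 0;20.9 0 -10.2 0 0 0"
}}

```text
clock: 21.22
position: [0.5675, -0.1932, 0.1555]
tcp_rot: [3.141, 0.0, 0.166]
force: [-3.1, 3.7, -2.8]
width: 0.0227
```

Call:
{"name": "step_arm", "arguments": {
  "steps": "3.9 0 -0.6 0 0 0;7.8 0 -0.8 0 0 0;11.7 0 -0.7 0 0 0;15.6 0 -0.3 0 0 0;19.5 0 0.5 0 0 0;23.2 0 1.6 0 0 0"
}}

```text
clock: 21.98
position: [0.5909, -0.1895, 0.1537]
tcp_rot: [3.141, -0.001, 0.166]
force: [-1.4, 2.4, 5.4]
width: 0.0229
```

Call:
{"name": "step_arm", "arguments": {
  "steps": "3.7 0 1.4 0 0 0;7.2 0 3.2 0 0 0;10.5 0 5.2 0 0 0;13.7 0 7.6 0 0 0;16.6 0 10.2 0 0 0;19.3 0 13 0 0 0"
}}

```text
clock: 22.72
position: [0.6101, -0.1865, 0.1406]
tcp_rot: [3.141, -0.001, 0.166]
force: [2.3, 2.6, 5.0]
width: 0.0233
```

```bash
cat > data.txt <<'E'
49 0.6099 -0.1864 0.1408 3.2 -0.8 5.8 1
79 0.62 -0.1849 0.1197 5.3 -1.4 4.2 1
109 0.6182 -0.1851 0.0963 5.7 -0.8 4.6 1
139 0.6053 -0.1872 0.0771 4.3 0.7 5.8 1
169 0.585 -0.1904 0.0671 7.7 2.5 5.7 1
199 0.5622 -0.194 0.0686 11.0 2.9 2.1 1
229 0.5431 -0.1971 0.0812 11.7 2.8 -2.6 1
259 0.5328 -0.1987 0.1017 11.6 2.3 -7.3 1
289 0.5336 -0.1985 0.1243 5.5 -0.1 -10.6 1
319 0.5467 -0.1965 0.1449 -3.3 4.4 -6.1 1
349 0.5675 -0.1932 0.1555 -3.1 3.7 -2.8 1
379 0.5909 -0.1895 0.1537 -1.4 2.4 5.4 1
409 0.6101 -0.1865 0.1406 2.3 2.6 5.0 1
E
cat > ana.py <<'E'
from h import *
d=np.loadtxt('data.txt');v=np.load('v.npy');Ri=R.from_euler('z',-v[2])
P=Ri.apply(d[:,1:4]+[0,0,.019]-[v[0],v[1],0]);F=Ri.apply(d[:,4:7]);s=d[:,7]
x,z=P[:,0],P[:,2]
A=np.c_[2*x,2*z,np.ones(len(x))];q=np.linalg.lstsq(A,x*x+z*z,rcond=None)[0];c=q[:2];print('centre',c.round(4),'r',np.sqrt(q[2]+c@c).round(4))
phi=np.arctan2(x-c[0],z-c[1])
T=-(F[:,0]*np.cos(phi)-F[:,2]*np.sin(phi))*.045   # applied torque
rad=F[:,0]*np.sin(phi)+F[:,2]*np.cos(phi)
def m(p): return s*p[0]-p[1]*np.sin(phi+p[2])
for off in (0,1):
    f=least_squares(lambda p:m(p)+(off and (p[3]*np.cos(phi)+p[4]*np.sin(phi))*0)-T,[.26,.2,0,0,0],loss='soft_l1',f_scale=.03)
    p=f.x
    break
if p[1]<0: p[1]*=-1;p[2]+=np.pi
print('drag',p[0].round(3),'A',p[1].round(3),'delta deg',np.degrees(p[2])%360,'-> handle phi with heavy down:',(180-np.degrees(p[2]))%360)
for a,b,cc,r in zip(np.degrees(phi)%360,T,m(p),rad): print(round(a),b.round(3),cc.round(3),'rad',r.round(1))
E
python3 ana.py
```

```text
centre [0.0002 0.1303] r 0.0451
drag 0.288 A 0.184 delta deg 51.260532971859156 -> handle phi with heavy down: 128.73946702814084
49 0.108 0.107 rad 6.1
79 0.144 0.148 rad 5.7
109 0.277 0.227 rad 3.6
139 0.319 0.321 rad -1.6
169 0.404 0.405 rad -4.0
198 0.454 0.46 rad -5.6
228 0.447 0.469 rad -7.2
258 0.434 0.43 rad -10.0
287 0.386 0.356 rad -8.2
318 0.267 0.257 rad -2.9
349 0.133 0.17 rad -2.3
19 0.122 0.115 rad 4.8
49 0.092 0.107 rad 5.3
```

The fit is very good: drag 0.288 N m, amplitude 0.184 N m, circle radius 45.1 mm centred as expected. The heavy side is down at handle angle ≈ 129°. I'll go there the reverse way round, as an independent check.

```bash
python3 seg.py 49 9 8 7
```

```text
49.0 9.0 | -2.7 0 -2.8 0 0 0;-5.6 0 -5.4 0 0 0;-8.8 0 -7.8 0 0 0;-12.1 0 -9.8 0 0 0;-15.7 0 -11.6 0 0 0;-19.3 0 -13.0 0 0 0;-23.1 0 -14.1 0 0 0;-26.9 0 -14.9 0 0 0
9.0 -31.0 | -3.9 0 -0.4 0 0 0;-7.8 0 -0.5 0 0 0;-11.7 0 -0.3 0 0 0;-15.6 0 0.3 0 0 0;-19.4 0 1.2 0 0 0;-23.2 0 2.4 0 0 0;-26.8 0 4.0 0 0 0;-30.2 0 5.9 0 0 0
-31.0 -71.0 | -3.3 0 2.2 0 0 0;-6.3 0 4.6 0 0 0;-9.2 0 7.3 0 0 0;-11.8 0 10.3 0 0 0;-14.1 0 13.4 0 0 0;-16.2 0 16.8 0 0 0;-17.9 0 20.3 0 0 0;-19.4 0 23.9 0 0 0
-71.0 -111.0 | -1.1 0 3.8 0 0 0;-1.9 0 7.6 0 0 0;-2.3 0 11.5 0 0 0;-2.4 0 15.4 0 0 0;-2.2 0 19.4 0 0 0;-1.6 0 23.2 0 0 0;-0.7 0 27.1 0 0 0;0.5 0 30.8 0 0 0
-111.0 -151.0 | 1.6 0 3.6 0 0 0;3.4 0 7.1 0 0 0;5.6 0 10.3 0 0 0;8.0 0 13.4 0 0 0;10.8 0 16.2 0 0 0;13.7 0 18.8 0 0 0;16.8 0 21.2 0 0 0;20.2 0 23.2 0 0 0
-151.0 -191.0 | 3.5 0 1.8 0 0 0;7.2 0 3.2 0 0 0;10.9 0 4.3 0 0 0;14.8 0 5.1 0 0 0;18.7 0 5.5 0 0 0;22.6 0 5.6 0 0 0;26.5 0 5.4 0 0 0;30.4 0 4.8 0 0 0
-191.0 -231.0 | 3.8 0 -0.9 0 0 0;7.5 0 -2.2 0 0 0;11.1 0 -3.7 0 0 0;14.6 0 -5.6 0 0 0;17.9 0 -7.8 0 0 0;20.9 0 -10.2 0 0 0;23.8 0 -12.9 0 0 0;26.4 0 -15.9 0 0 0
```

Call:
{"name": "step_arm", "arguments": {
  "steps": "-2.7 0 -2.8 0 0 0;-5.6 0 -5.4 0 0 0;-8.8 0 -7.8 0 0 0;-12.1 0 -9.8 0 0 0;-15.7 0 -11.6 0 0 0;-19.3 0 -13.0 0 0 0;-23.1 0 -14.1 0 0 0;-26.9 0 -14.9 0 0 0"
}}

```text
clock: 23.72
position: [0.584, -0.1906, 0.1556]
tcp_rot: [3.141, -0.003, 0.166]
force: [10.6, 4.0, 2.0]
width: 0.0231
```

Call:
{"name": "step_arm", "arguments": {
  "steps": "-3.9 0 -0.4 0 0 0;-7.8 0 -0.5 0 0 0;-11.7 0 -0.3 0 0 0;-15.6 0 0.3 0 0 0;-19.4 0 1.2 0 0 0;-23.2 0 2.4 0 0 0;-26.8 0 4.0 0 0 0;-30.2 0 5.9 0 0 0"
}}

```text
clock: 24.72
position: [0.5537, -0.1955, 0.1499]
tcp_rot: [3.141, -0.002, 0.166]
force: [3.5, 6.2, 6.6]
width: 0.0234
```

Call:
{"name": "step_arm", "arguments": {
  "steps": "-3.3 0 2.2 0 0 0;-6.3 0 4.6 0 0 0;-9.2 0 7.3 0 0 0;-11.8 0 10.3 0 0 0;-14.1 0 13.4 0 0 0;-16.2 0 16.8 0 0 0;-17.9 0 20.3 0 0 0;-19.4 0 23.9 0 0 0"
}}

```text
clock: 25.72
position: [0.5342, -0.1986, 0.1254]
tcp_rot: [-3.141, -0.001, 0.166]
force: [2.7, 8.1, 4.2]
width: 0.0234
```

Call:
{"name": "step_arm", "arguments": {
  "steps": "-1.1 0 3.8 0 0 0;-1.9 0 7.6 0 0 0;-2.3 0 11.5 0 0 0;-2.4 0 15.4 0 0 0;-2.2 0 19.4 0 0 0;-1.6 0 23.2 0 0 0;-0.7 0 27.1 0 0 0;0.5 0 30.8 0 0 0"
}}

```text
clock: 26.72
position: [0.535, -0.1984, 0.0947]
tcp_rot: [-3.141, -0.001, 0.166]
force: [4.8, 8.2, 5.4]
width: 0.0228
```

Call:
{"name": "step_arm", "arguments": {
  "steps": "1.6 0 3.6 0 0 0;3.4 0 7.1 0 0 0;5.6 0 10.3 0 0 0;8.0 0 13.4 0 0 0;10.8 0 16.2 0 0 0;13.7 0 18.8 0 0 0;16.8 0 21.2 0 0 0;20.2 0 23.2 0 0 0"
}}

```text
clock: 27.72
position: [0.5549, -0.1953, 0.0717]
tcp_rot: [3.142, -0.001, 0.166]
force: [1.3, 5.9, 8.8]
width: 0.0231
```

Call:
{"name": "step_arm", "arguments": {
  "steps": "3.5 0 1.8 0 0 0;7.2 0 3.2 0 0 0;10.9 0 4.3 0 0 0;14.8 0 5.1 0 0 0;18.7 0 5.5 0 0 0;22.6 0 5.6 0 0 0;26.5 0 5.4 0 0 0;30.4 0 4.8 0 0 0"
}}

```text
clock: 28.72
position: [0.5843, -0.1906, 0.0668]
tcp_rot: [3.141, 0.001, 0.166]
force: [-5.5, 3.3, 8.7]
width: 0.0231
```

Call:
{"name": "step_arm", "arguments": {
  "steps": "3.8 0 -0.9 0 0 0;7.5 0 -2.2 0 0 0;11.1 0 -3.7 0 0 0;14.6 0 -5.6 0 0 0;17.9 0 -7.8 0 0 0;20.9 0 -10.2 0 0 0;23.8 0 -12.9 0 0 0;26.4 0 -15.9 0 0 0"
}}

```text
clock: 29.72
position: [0.6098, -0.1864, 0.0817]
tcp_rot: [-3.141, 0.002, 0.166]
force: [-2.6, -1.6, -5.1]
width: 0.023
```

```bash
cat >> data.txt <<'E'
9 0.584 -0.1906 0.1556 10.6 4.0 2.0 -1
-31 0.5537 -0.1955 0.1499 3.5 6.2 6.6 -1
-71 0.5342 -0.1986 0.1254 2.7 8.1 4.2 -1
-111 0.535 -0.1984 0.0947 4.8 8.2 5.4 -1
-151 0.5549 -0.1953 0.0717 1.3 5.9 8.8 -1
-191 0.5843 -0.1906 0.0668 -5.5 3.3 8.7 -1
-231 0.6098 -0.1864 0.0817 -2.6 -1.6 -5.1 -1
E
python3 ana.py; tail -7 data.txt > d2; cp data.txt d1; cp d2 data.txt; echo; python3 ana.py|head -2; cp d1 data.txt; python3 st.py
```

```text
centre [0.0002 0.1302] r 0.045
drag 0.285 A 0.186 delta deg 53.061773850536305 -> handle phi with heavy down: 126.9382261494637
49 0.108 0.103 rad 6.1
79 0.143 0.147 rad 5.7
109 0.277 0.229 rad 3.7
139 0.319 0.325 rad -1.6
169 0.404 0.409 rad -4.0
198 0.453 0.462 rad -5.6
228 0.447 0.468 rad -7.2
258 0.434 0.426 rad -10.0
287 0.386 0.349 rad -8.2
318 0.267 0.248 rad -2.9
349 0.133 0.161 rad -2.3
19 0.122 0.108 rad 4.8
49 0.092 0.103 rad 5.3
10 -0.477 -0.451 rad 3.9
329 -0.325 -0.356 rad 3.4
288 -0.236 -0.226 rad -2.5
248 -0.125 -0.126 rad -7.6
209 -0.101 -0.101 rad -8.8
170 -0.146 -0.159 rad -9.4
131 -0.257 -0.272 rad 1.2

centre [0.0003 0.1302] r 0.045
drag 0.283 A 0.19 delta deg 55.180041947726416 -> handle phi with heavy down: 124.81995805227359
29.725 grasp in stand [ 0.0341 -0.19    0.1007] F [-2.79 -1.18 -5.06] M [-0.25  0.53 -0.01] 0.022998914646648695
```

Both directions agree (128.7° forward, 124.8° back, 127° jointly). A final trim of about -3°, then hold and verify.

Call:
{"name": "step_arm", "arguments": {
  "steps": "0.6 0 -0.9 0 0 0;1.3 0 -1.8 0 0 0;1.3 0 -1.8 0 0 0;1.3 0 -1.8 0 0 0;1.3 0 -1.8 0 0 0"
}}

```text
clock: 30.35
position: [0.6117, -0.1861, 0.0843]
tcp_rot: [3.141, -0.0, 0.166]
force: [2.4, -5.5, -8.3]
width: 0.0234
```

```bash
python3 st.py
python3 - <<'E'
from h import *
o=telemetry.get_obs();v=np.load('v.npy');p=R.from_euler('z',-v[2]).apply(o['position']+[0,0,.019]-[v[0],v[1],0])
print('phi',np.degrees(np.arctan2(p[0]-.0002,p[2]-.1302)))
s=cam('scene');t=cam('top')
a=cv2.resize(t['img'][210:310,200:410,::-1],(800,381),interpolation=cv2.INTER_CUBIC)
b=cv2.resize(s['img'][165:217+40,220:400,::-1],(435,219),interpolation=cv2.INTER_CUBIC)
im=np.zeros((600,800,3),np.uint8);im[:381]=a;im[381:600,:435]=b
cv2.imwrite('pics/fin.png',im)
E
```

```text
30.35 grasp in stand [ 0.0361 -0.19    0.1033] F [ 1.45 -5.79 -8.33] M [-0.81 -0.2  -0.02] 0.023404362990744266
phi 126.89696212627283
```

View pics/fin.png

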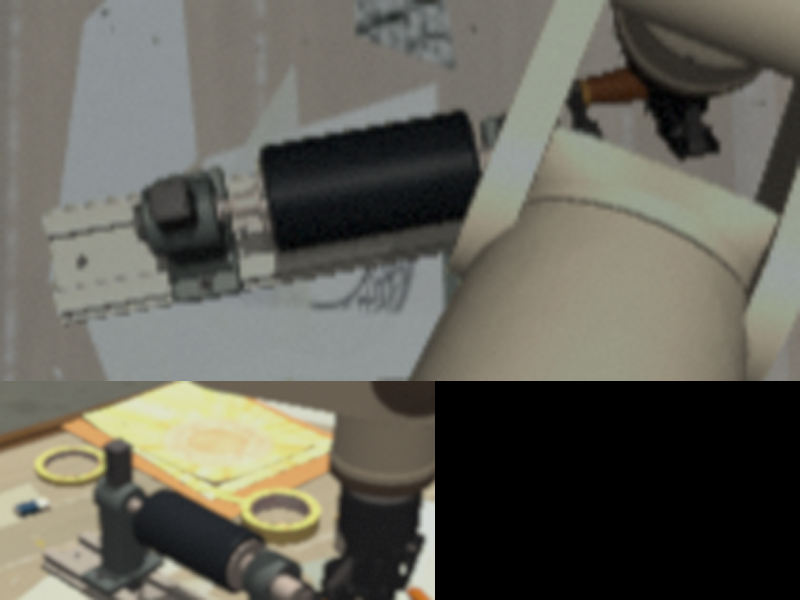

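The picture shows the tailstock still up against the shaft (lug at (172,200)) and the handle held in the gripper at (660,100). The handle is at 126.9°, where I want it, so I'm handing in.

```bash
python3 -c "
from h import *
print(ctrl.sign_off(), telemetry.get_obs()['clock'])"
```

```text
the job is handed in; nothing more can be done
the job is handed in; nothing more can be done
```

The tailstock bears on the shaft, and I worked out the heavy side as straight down, to within a few degrees. The gripper still holds the crank handle (40 N grip). I handed the job in at about 30 s; the sign-off gives no verdict.

- **Spring centre:** the tailstock moved about 29 mm. The axial force rose from 8.5 N (sliding drag) to 13.7 N, which puts the centre about 4.3 mm back. The tool moved a further 1.2 mm as I released it; even if the tailstock went with it, that would be about 5.5 mm, still within 3–6 mm. The arm hid the gap during the push, so the depth comes from force only. Later pictures show the tailstock staying against the shaft.
- **Heavy side:** one full turn forward put the heavy side down with the handle at 128.7° from the top of its circle. A 280° turn back gave 124.8°, and all the readings together gave 127°. The fit gave 0.285 N m drag, slightly above the 0.26 stated, and a heavy-side torque of 0.186 N m, within the range you gave.
- **Final position:** the handle is at 126.9°.
- **Things round about:** the arm only worked above and at the stand, and no force reading suggested it touched anything else. I did not re-measure where each of those things lies at the end.

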